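Sort the cocoa tins by heft: full one into the pusher tray, empties into the crate

ROBOT

A 6-joint arm with a two-finger parallel gripper is mounted at the origin on the work surface. World frame = base frame: x ahead of the robot, y to its left, z up, the work surface at z = 0. Lengths are in mm, angles in degrees, forces in N, time in s.
With the tool pointing down it reaches from about 325 to 775 mm from the base axis. Payload 9.3 kg.
Tool frame: the origin (TCP) lies at the very end of the fingers, on their centre line; the grasp point (between the pads) lies 19 mm behind it (ctrl.grip_depth is the distance from the TCP to the grasp point, in mm); z points along the fingers, y is the line along which they close (so a half turn about z gives the same grasp; the last joint's range is limited). The gripper opens to 85 mm and grips with 20 to 120 N. Pads are 22 mm wide; open, the fingers measure 114 mm over their backs; the gripper's body (76 mm by 85 mm) begins 54 mm behind the grasp point. The pads swing forward as they close: fully open they stand 13 mm farther back than shut.
Start: joints at [-83.686, 14.817, 1.232, 76.415, 0, 81.257], TCP at [142.875, -531.115, 231.279] pointing down, gripper open.
Joint ranges: [-174.27, 174.27], [-52.1, 104.24], [-59.71, 78.15], [-110.17, 111.67], [-87.03, 83.33], [-180, 180]. Speed limits (degrees/s): [127.2, 127.2, 159.86, 180, 180, 180].

INTERFACE

Orientations are given as a 3x3 rotation matrix whose columns are the frame's x, y, z axes.
In Python, from plant import ctrl gives the robot as it stands.
- The arm moves only by the tool move_arm, never from a script. Its argument "targets" is a list of rows, each an object with "gripper": the finger opening in mm, from 0 to 85.4; "offset": the shift along the world's x, y, z in mm, a list of three; "yaw": the turn about the world's z in units of 6 degrees (1.0 is 6 degrees). A call has 1 to 20 rows; each row is the pose to reach, as a shift and turn from the pose commanded when the call began; what a row does not reach only later rows make up. A row lasts 1/12 s, in which the tool goes at most 41.7 mm and 7.16 degrees, less where a joint would pass 70% of its speed; a pose out of reach is approached as far as the arm can. A call with a gripper value outside its range is refused whole. The fingers move at their own pace and stop on an object; "force" is the grip in N (left out, the last holds). Time passes only in rows, so rows that repeat a pose let the fingers close. It gives the time, the measured TCP pose, the force, the opening and the grip force at its end, in the units of the state.
- ctrl.observe(): the state, without advancing time (a new reading comes with each control period).
- ctrl.snapshot(name): name is "side" or "top" or "wrist"; returns a dict with "img" (400x640x3 uint8, red, green, blue), "fov_y" (degrees; the focal length in pixels is half the picture's height over the tangent of half this angle, whatever the lens; pixels are square), "cx", "cy" (the principal point, pixels), "dist_coeffs" ([k1, k2, p1, p2, k3] as OpenCV has them; the pictures are not rectified), "extrinsics" (4x4, takes a point from camera to world coordinates). Camera axes: x right, y down, z forward; pixel columns grow to the right and rows downward; lengths in mm; the calibration is good to about 2 mm. A picture is of the moment at which its call begins. There is no depth.
- ctrl.finish_job(): hands the job in; it is judged then, once.
The state is a dict: "time_s": time; "joint_positions": joint angles; "dq": joint speeds; "effort": joint torques, N m; "eef_pos": TCP position; "eef_rot": TCP orientation; "wrist_force": force on the tool from outside, world axes, zero at the start; "ft_torque": the same for the moment, N m; "gripper_width": opening from 0.0 (shut) to 1.0 (fully open); "grasp_force": force on a finger pad.
Only numpy, scipy, OpenCV 4.12 (cv2) and the standard library are available. Lean on these libraries where they do the work, as an engineer would, in place of code of your own. Each camera call takes 0.05 s, during which the arm holds its last target. There are 200 camera calls.

TASK

One of the three square tins on the shop counter is still full of pressed cocoa and the other two are empty, and only their weight tells them apart: lift one at a time just clear of the counter, hold it still and feel its load. Load the full tin upright into the spring-pusher display tray, pressing the pusher back with it and seating it flat on the lane floor behind the front lip, and stand both empties upright side by side on the floor of the wooden crate. Set the tins down gently, do not tip any over, and leave the bottle, jar and cup where they are.

Things in the scene. Friction and masses are not known exactly. Their poses are not given: they have to be found in the camera images.
- tin_a: square steel tin, 62 x 62 mm, 102 mm tall, with a shut round lid (50 mm across, 8 mm high) on top and blank labels. Origin: centre of its underside; z up, x and y square to its sides. The three look exactly alike: one is full (0.34 to 0.45 kg in all), two are empty (about 0.1 kg); which is which changes every time. The solid contents lie loose and may rattle.
- tin_b: square steel tin, 62 x 62 mm, 102 mm tall, with a shut round lid (50 mm across, 8 mm high) on top and blank labels. Origin: centre of its underside; z up, x and y square to its sides. The three look exactly alike: one is full (0.34 to 0.45 kg in all), two are empty (about 0.1 kg); which is which changes every time. The solid contents lie loose and may rattle.
- tin_c: square steel tin, 62 x 62 mm, 102 mm tall, with a shut round lid (50 mm across, 8 mm high) on top and blank labels. Origin: centre of its underside; z up, x and y square to its sides. The three look exactly alike: one is full (0.34 to 0.45 kg in all), two are empty (about 0.1 kg); which is which changes every time. The solid contents lie loose and may rattle.
- display: grey spring-pusher display tray fixed to the counter left or right of the tins (the crate on the other side), 163 mm long, 75 mm wide, one lane for one row of tins. Origin: on the counter, under the centre of a tin standing against the front lip; x runs along the lane from the front lip (robot side) to the back (wall at x = 124 mm, 45 mm high); z up. Lane floor 6 mm above the origin.
- lane_seat (a point): point on the lane floor where the underside centre of a tin standing against the front lip comes to rest; axes as the tray's. The side rails stand at y = +-33.5 mm (67 mm apart inside), 4 mm thick, and rise 25 mm above the lane floor.
- lip_top (a point): middle of the top edge of the tray's front lip: 15 mm above the lane floor, 31 to 35 mm in front of the lane seat. A tin goes in from the front: held upright, underside above lip and rails, it presses the pusher back until it is wholly behind the lip, then goes down between the rails to the lane floor.
- pusher (a joint): travel of the black spring pusher along the lane in m: 0 with its face at the front lip (empty lane, as at the start), growing as it is pressed back, hard stop at 0.110; about 0.062 with one tin in the lane. Its spring presses to the front with 6 N at 0, rising to 8 N at the stop.
- pusher_face (a point): centre of the pusher's flat front face, 52 mm wide and 70 mm high (from 1 to 71 mm above the lane floor).
- crate: low open chip-wood crate for the empties, fixed to the counter, 220 mm (x) by 150 mm (y) outside, 50 mm high, walls and floor 5 mm thick. Origin: centre of its underside; z up. Room for two tins side by side along x.
- soap_bottle: bystander: amber glass soap bottle, 48 mm across, 140 mm tall, standing beyond the tins; origin at the centre of its underside. Leave it alone.
- honey_jar: bystander: glass jar with brass lid, 62 mm across, 80 mm tall, standing beyond the tins; origin at the centre of its underside. Leave it alone.
- tasting_cup: bystander: white cup, 64 mm across, 60 mm tall, standing beyond the tins; origin at the centre of its underside. Leave it alone.
There are look-alikes about, which are no part of the job. Leave any blue or pink look-alike of the tin_c alone. What is shaped like the display but green is not meant.

How it is judged:
By the outcome, as a careful person would: the job done as asked, in the order asked, and still so for the second after the job is handed in, with the robot touching nothing.
It also fails if it takes over 72 s, if anything falls off the work surface, if the arm or the gripper's body presses on something with over 40 N, if the wrist force passes 120 N, or if a joint passes its speed limit or range.

## Working session

There is one attempt and no reset: what is moved stays moved. The work goes in short steps, Python scripts to look and compute and a tool call to move; the robot and the scene stay as the last step left them, time stands still between calls to the robot, and variables do not carry over. Pictures are saved under pics/ and viewed, at most 13 in all, crops included, and the job is handed in when it is done.

Besides the shell and the picture viewer there is one more tool, called after "Request:" as name(argument=value, ...), one argument or row to a line, values as JSON. move_arm: Moves the arm, as the interface text tells. Its arguments: {"type":"object","properties":{"targets":{"type":"array","items":{"type":"object","properties":{"gripper":{"type":"number"},"offset":{"type":"array","items":{"type":"number"}},"yaw":{"type":"number"}}}},"force":{"type":"number"}},"required":["targets"]}

```bash
mkdir -p pics; cat > h.py <<'E'
import numpy as np, cv2
from plant import ctrl
def snap(n,fn=None):
    s=ctrl.snapshot(n)
    if fn: cv2.imwrite('pics/'+fn,s['img'][:,:,::-1])
    return s
def K(s):
    f=200/np.tan(np.radians(s['fov_y']/2)); return np.array([[f,0,s['cx']],[0,f,s['cy']],[0,0,1.]])
def cast(s,px,z):
    p=cv2.undistortPoints(np.array(px,float).reshape(-1,1,2),K(s),np.array(s['dist_coeffs'],float)).reshape(-1,2)
    T=np.array(s['extrinsics']); d=np.c_[p,np.ones(len(p))]@T[:3,:3].T; o=T[:3,3]
    return o+d*((z-o[2])/d[:,2])[:,None]
def proj(s,P):
    T=np.linalg.inv(np.array(s['extrinsics'])); r,_=cv2.Rodrigues(T[:3,:3])
    return cv2.projectPoints(np.array(P,float).reshape(-1,1,3),r,T[:3,3],K(s),np.array(s['dist_coeffs'],float))[0].reshape(-1,2)
E
python3 - <<'E'
from h import *
for n in('top','side'):
    s=snap(n,n+'0.png'); print(n,s['fov_y'],np.round(s['extrinsics'],2).tolist())
print(ctrl.observe())
E
```

```text
top 49.55719769236645 [[0.01, -1.0, 0.06, 513.63], [-1.0, -0.01, -0.0, -68.17], [0.0, -0.06, -1.0, 1326.93], [0.0, 0.0, 0.0, 1.0]]
side 48.96435243188382 [[-0.99, -0.12, 0.09, 466.81], [-0.15, 0.71, -0.69, 740.72], [0.02, -0.69, -0.72, 936.15], [0.0, 0.0, 0.0, 1.0]]
{'time_s': 0.1, 'joint_positions': array([-8.36859599e+01,  1.48469483e+01,  1.19558452e+00,  7.64163087e+01,
        6.32567497e-04,  8.12575081e+01]), 'dq': array([ 0.02046625, -0.10564866, -0.01100029,  0.11396212, -0.02898259,
        0.04767133]), 'effort': array([ 3.62924555e-03, -5.56694305e+01,  3.45069838e+01,  1.17310742e-02,
       -2.81100056e-04,  1.15178770e-05]), 'eef_pos': array([ 142.85383326, -530.87072608,  230.7423532 ]), 'eef_rot': array([[ 9.65670001e-01,  2.59771892e-01, -1.18922276e-04],
       [ 2.59771849e-01, -9.65669304e-01,  1.17515714e-03],
       [ 1.90433202e-04, -1.16570666e-03, -9.99999302e-01]]), 'wrist_force': array([ 0.37605765, -0.32606736, -0.45173181]), 'ft_torque': array([-0.02677446, -0.07262152, -0.00023719]), 'grasp_force': 0.0, 'gripper_width': 1.001897514400524}
```

View pics/top0.png

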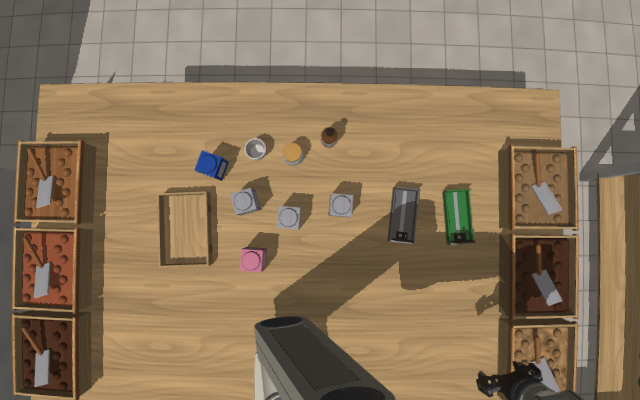

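View pics/side0.png

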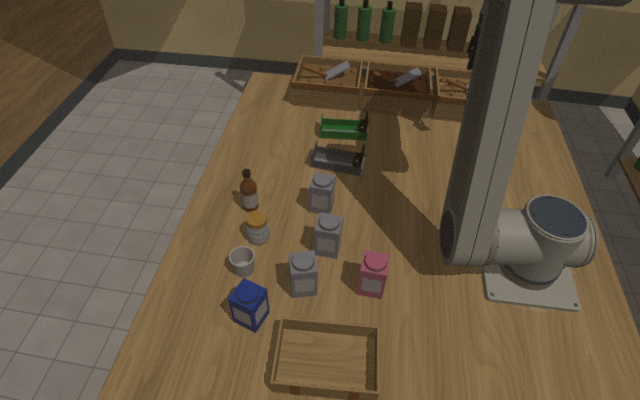

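The top view has x up and y left. The tins are at about (244,202), (289,217) and (341,205). The grey tray is at (403,215), with its black pusher at the robot end. The crate is at (185,229), and the blue, pink and green things are the decoys.

```bash
python3 - <<'E'
from h import *
s=snap('top'); im=s['img']; 
c=cv2.resize(im[130:280,150:430],None,fx=2.85,fy=2.85,interpolation=cv2.INTER_CUBIC); cv2.imwrite('pics/crop1.png',c[:,:,::-1])
hsv=cv2.cvtColor(im,cv2.COLOR_RGB2HSV)
m=((hsv[:,:,1]<60)&(hsv[:,:,2]>85)).astype(np.uint8)*255
m[:180]=0;m[280:]=0;m[:,:220]=0;m[:,420:]=0
for ct in cv2.findContours(m,cv2.RETR_EXTERNAL,cv2.CHAIN_APPROX_NONE)[0]:
    if cv2.contourArea(ct)<80: continue
    w=cast(s,ct[:,0,:],102)[:,:2].astype(np.float32)
    print(cv2.minAreaRect(w), cv2.boundingRect(ct))
# circles (lids)
g=cv2.cvtColor(im[180:240,220:365],cv2.COLOR_RGB2GRAY); g=cv2.resize(g,None,fx=4,fy=4,interpolation=cv2.INTER_CUBIC)
C=cv2.HoughCircles(g,cv2.HOUGH_GRADIENT,1,80,param1=80,param2=15,minRadius=26,maxRadius=46)
for x,y,r in C[0]: print('lid',x/4+220,y/4+180,r/4,np.round(cast(s,[[x/4+220,y/4+180]],110),1))
E
```

```text
((526.406494140625, 12.889070510864258), (65.05828094482422, 62.366668701171875), 85.62260437011719) (277, 206, 24, 24)
((563.1785278320312, -134.89402770996094), (65.18192291259766, 63.628013610839844), 85.44276428222656) (329, 193, 25, 24)
((550.1482543945312, -308.5560607910156), (60.36851119995117, 116.99483489990234), 81.80209350585938) (394, 189, 22, 43)
((569.3801879882812, 140.84689331054688), (68.0721206665039, 67.58301544189453), 16.682050704956055) (230, 188, 28, 27)
lid 341.625 204.125 9.125 [[ 564.7 -136.6  110. ]]
lid 242.625 201.125 8.25 [[569.7 142.4 110. ]]
lid 287.375 217.375 9.075 [[525.6  15.3 110. ]]
```

View pics/crop1.png

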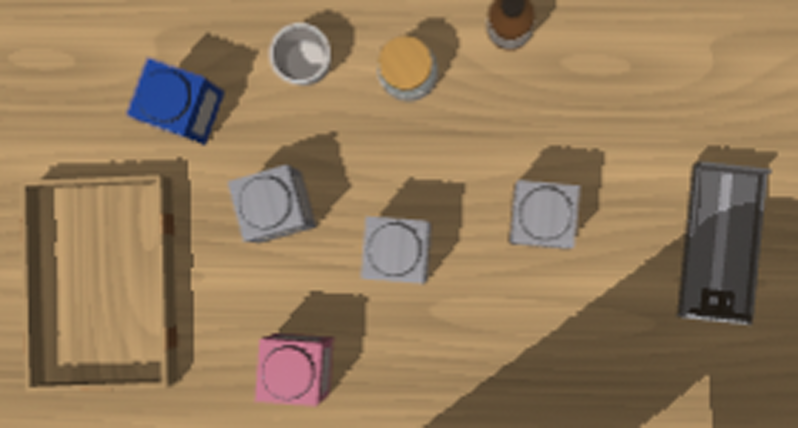

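```bash
python3 - <<'E'
from h import *
s=snap('top')
c=lambda a:np.array(a)/2.85+[149.7,129.7]
def quad(n,p,z):
    w=np.vstack([cast(s,[c(q)],zz) for q,zz in zip(p,z)]); print(n,np.round(w.mean(0),1)); print(np.round(w[:,:2],0).tolist())
    for a,b in((0,1),(2,3),(0,2),(1,3)):
        d=w[b]-w[a]; print(round(np.hypot(*d[:2]),1),round(np.degrees(np.arctan2(d[1],d[0])),1))
quad('crate',[(25,185),(162,177),(30,387),(167,384)],[50]*4)
quad('disp',[(695,163),(768,170),(681,318),(752,323)],[45,45,21,21])
E
```

```text
crate [487.3 329.1  50. ]
[[589.0, 407.0], [599.0, 261.0], [378.0, 396.0], [384.0, 251.0]]
146.3 -86.0
145.2 -87.5
211.2 -177.0
214.9 -177.3
disp [ 536.7 -327.8   33. ]
[[621.0, -295.0], [614.0, -372.0], [458.0, -285.0], [453.0, -360.0]]
77.3 -94.7
75.9 -93.5
162.9 176.5
161.3 176.0
```

Request:
move_arm(
  targets=[
    {"gripper":85,"offset":[50,60,0],"yaw":-1},
    {"gripper":85,"offset":[423,395,0],"yaw":-3.2},
    {"gripper":85,"offset":[423,395,0],"yaw":-3.2},
    {"gripper":85,"offset":[423,395,0],"yaw":-3.2},
    {"gripper":85,"offset":[423,395,0],"yaw":-3.2},
    {"gripper":85,"offset":[423,395,0],"yaw":-3.2},
    {"gripper":85,"offset":[423,395,0],"yaw":-3.2},
    {"gripper":85,"offset":[423,395,0],"yaw":-3.2},
    {"gripper":85,"offset":[423,395,0],"yaw":-3.2},
    {"gripper":85,"offset":[423,395,0],"yaw":-3.2},
    {"gripper":85,"offset":[423,395,0],"yaw":-3.2},
    {"gripper":85,"offset":[423,395,0],"yaw":-3.2},
    {"gripper":85,"offset":[423,395,0],"yaw":-3.2},
    {"gripper":85,"offset":[423,395,0],"yaw":-3.2},
    {"gripper":85,"offset":[423,395,0],"yaw":-3.2},
    {"gripper":85,"offset":[423,395,0],"yaw":-3.2},
    {"gripper":85,"offset":[423,395,0],"yaw":-3.2},
  ],
)

```text
time_s: 1.62
eef_pos: [565.7, -135.9, 230.9]
eef_rot: [[0.997, -0.071, -0.001], [-0.071, -0.997, 0.0], [-0.001, -0.0, -1.0]]
wrist_force: [-0.2, -0.1, -0.5]
gripper_width: 0.998
grasp_force: 0.0
```

The crate comes out at (487, 329) with yaw +3°, 213 x 146 mm against 220 x 150. The tray has yaw −4° and is 162 x 76 mm, which matches, so its seat is at about (490, −325). The tool is now above the right-hand tin, so I'll descend, grip, lift 15 mm and hold.

Request:
move_arm(
  force=35,
  targets=[
    {"gripper":85,"offset":[-1,0,-40]},
    {"gripper":85,"offset":[-1,0,-80]},
    {"gripper":85,"offset":[-1,0,-120]},
    {"gripper":85,"offset":[-1,0,-150]},
    {"gripper":85,"offset":[-1,0,-168]},
    {"gripper":85,"offset":[-1,0,-168]},
    {"gripper":55,"offset":[-1,0,-168]},
    {"gripper":55,"offset":[-1,0,-168]},
    {"gripper":55,"offset":[-1,0,-168]},
    {"gripper":55,"offset":[-1,0,-168]},
    {"gripper":55,"offset":[-1,0,-168]},
    {"gripper":55,"offset":[-1,0,-168]},
  ],
)

```text
invalid input at $.targets[0]: expected keys gripper, offset, yaw
```

Request:
move_arm(
  targets=[
    {"gripper":55,"offset":[0,0,5]},
    {"gripper":55,"offset":[0,0,10]},
    {"gripper":55,"offset":[0,0,15]},
    {"gripper":55,"offset":[0,0,15]},
    {"gripper":55,"offset":[0,0,15]},
    {"gripper":55,"offset":[0,0,15]},
    {"gripper":55,"offset":[0,0,15]},
    {"gripper":55,"offset":[0,0,15]},
    {"gripper":55,"offset":[0,0,15]},
  ],
)

```text
invalid input at $.targets[0]: expected keys gripper, offset, yaw
```

Request:
move_arm(
  force=35,
  targets=[
    {"gripper":85,"offset":[-1,0,-40],"yaw":0},
    {"gripper":85,"offset":[-1,0,-80],"yaw":0},
    {"gripper":85,"offset":[-1,0,-120],"yaw":0},
    {"gripper":85,"offset":[-1,0,-150],"yaw":0},
    {"gripper":85,"offset":[-1,0,-168],"yaw":0},
    {"gripper":85,"offset":[-1,0,-168],"yaw":0},
    {"gripper":55,"offset":[-1,0,-168],"yaw":0},
    {"gripper":55,"offset":[-1,0,-168],"yaw":0},
    {"gripper":55,"offset":[-1,0,-168],"yaw":0},
    {"gripper":55,"offset":[-1,0,-168],"yaw":0},
    {"gripper":55,"offset":[-1,0,-168],"yaw":0},
    {"gripper":55,"offset":[-1,0,-168],"yaw":0},
  ],
)

```text
time_s: 2.62
eef_pos: [565.7, -136.8, 65.2]
eef_rot: [[0.997, -0.072, 0.003], [-0.072, -0.997, -0.002], [0.003, 0.002, -1.0]]
wrist_force: [-1.6, -1.0, 7.1]
gripper_width: 0.719
grasp_force: 40.8
```

Request:
move_arm(
  targets=[
    {"gripper":55,"offset":[0,0,5],"yaw":0},
    {"gripper":55,"offset":[0,0,10],"yaw":0},
    {"gripper":55,"offset":[0,0,15],"yaw":0},
    {"gripper":55,"offset":[0,0,15],"yaw":0},
    {"gripper":55,"offset":[0,0,15],"yaw":0},
    {"gripper":55,"offset":[0,0,15],"yaw":0},
    {"gripper":55,"offset":[0,0,15],"yaw":0},
    {"gripper":55,"offset":[0,0,15],"yaw":0},
    {"gripper":55,"offset":[0,0,15],"yaw":0},
  ],
)

```text
time_s: 3.37
eef_pos: [564.8, -136.1, 78.0]
eef_rot: [[0.997, -0.072, -0.0], [-0.072, -0.997, 0.0], [-0.0, -0.0, -1.0]]
wrist_force: [0.6, -0.6, -3.6]
gripper_width: 0.719
grasp_force: 39.6
```

```bash
python3 - <<'E'
from h import *
s=snap('wrist','w1.png')
for i in range(4): ctrl.snapshot('side'); print(ctrl.observe()['wrist_force'].round(2))
T=snap('side','s1.png')
print(s['extrinsics'],s['fov_y'])
E
```

```text
[-0.09 -0.38 -3.6 ]
[-0.78 -0.79 -3.29]
[-0.19  0.38 -3.59]
[-0.64 -0.48 -3.32]
[[-7.26201735e-02 -9.62119116e-01 -2.62779599e-01  6.31285961e+02]
 [-9.97358947e-01  6.97371309e-02  2.02943953e-02 -1.40184945e+02]
 [-1.20013031e-03  2.63559367e-01 -9.64642431e-01  2.21425537e+02]
 [ 0.00000000e+00  0.00000000e+00  0.00000000e+00  1.00000000e+00]] 64.43214527460053
```

View pics/w1.png

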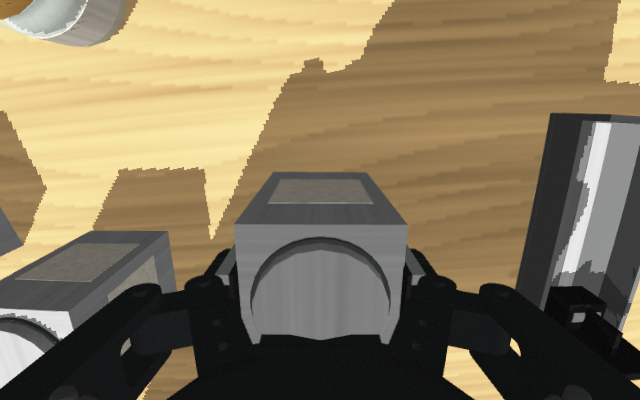

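The wrist picture shows the tin held square between the fingers, with its back top edge at row 224 and columns 236–406. The tray is at right, with its pusher at about (575,300). The load is 3.1 N net, so this is the full tin. I'll set it down and grip it lower and harder, so the pusher can't tilt it.

Request:
move_arm(
  targets=[
    {"gripper":55,"offset":[0,0,-5],"yaw":0},
    {"gripper":55,"offset":[0,0,-9],"yaw":0},
    {"gripper":55,"offset":[0,0,-12],"yaw":0},
    {"gripper":55,"offset":[0,0,-13.5],"yaw":0},
    {"gripper":55,"offset":[0,0,-13.5],"yaw":0},
    {"gripper":85,"offset":[0,0,-13.5],"yaw":0},
    {"gripper":85,"offset":[0,0,-13.5],"yaw":0},
    {"gripper":85,"offset":[0,0,-15],"yaw":0},
    {"gripper":85,"offset":[0,0,-20],"yaw":0},
    {"gripper":85,"offset":[0,0,-29],"yaw":0},
    {"gripper":85,"offset":[0,0,-29],"yaw":0},
  ],
)

```text
time_s: 4.58
eef_pos: [564.0, -135.8, 47.3]
eef_rot: [[0.997, -0.072, -0.002], [-0.072, -0.997, 0.001], [-0.002, -0.001, -1.0]]
wrist_force: [-1.0, 0.2, -0.5]
gripper_width: 0.994
grasp_force: 0.0
```

Request:
move_arm(
  force=80,
  targets=[
    {"gripper":55,"offset":[0,0,0],"yaw":0},
    {"gripper":55,"offset":[0,0,0],"yaw":0},
    {"gripper":55,"offset":[0,0,0],"yaw":0},
    {"gripper":55,"offset":[0,0,0],"yaw":0},
    {"gripper":55,"offset":[0,0,0],"yaw":0},
    {"gripper":55,"offset":[0,0,0],"yaw":0},
    {"gripper":55,"offset":[0,0,0],"yaw":0},
  ],
)

```text
time_s: 5.17
eef_pos: [565.0, -136.1, 49.4]
eef_rot: [[0.997, -0.072, 0.0], [-0.072, -0.997, 0.0], [0.0, -0.0, -1.0]]
wrist_force: [0.5, 0.9, -1.0]
gripper_width: 0.717
grasp_force: 81.3
```

Request:
move_arm(
  targets=[
    {"gripper":55,"offset":[0,0,8],"yaw":0},
    {"gripper":55,"offset":[-30,-10,38],"yaw":0},
    {"gripper":55,"offset":[-60,-30,60],"yaw":0},
    {"gripper":55,"offset":[-90,-60,75],"yaw":0},
    {"gripper":55,"offset":[-115,-90,85],"yaw":0},
    {"gripper":55,"offset":[-130,-125,90],"yaw":0},
    {"gripper":55,"offset":[-140,-155,90],"yaw":0},
    {"gripper":55,"offset":[-145,-175,90],"yaw":0},
    {"gripper":55,"offset":[-145,-185,90],"yaw":0},
    {"gripper":55,"offset":[-145,-185,90],"yaw":0},
    {"gripper":55,"offset":[-145,-185,90],"yaw":0},
  ],
)

```text
time_s: 6.08
eef_pos: [419.7, -320.8, 139.1]
eef_rot: [[0.997, -0.073, -0.0], [-0.073, -0.997, 0.001], [-0.001, -0.001, -1.0]]
wrist_force: [-0.1, -0.4, -3.5]
gripper_width: 0.714
grasp_force: 83.6
```

```bash
python3 - <<'E'
from h import *
s=snap('wrist','w2.png'); snap('side','s2.png');snap('top','t2.png')
o=ctrl.observe(); print(o['wrist_force'],o['eef_pos'])
print(s['extrinsics'])
E
```

```text
[ 0.91995566 -0.32221578 -3.8395032 ] [ 420.15907121 -319.8338186   139.20375641]
[[-7.34509641e-02 -9.62045730e-01 -2.62817369e-01  4.86281129e+02]
 [-9.97296932e-01  7.03403876e-02  2.12381384e-02 -3.25132903e+02]
 [-1.94538484e-03  2.63666917e-01 -9.64611825e-01  2.82516513e+02]
 [ 0.00000000e+00  0.00000000e+00  0.00000000e+00  1.00000000e+00]]
```

View pics/w2.png

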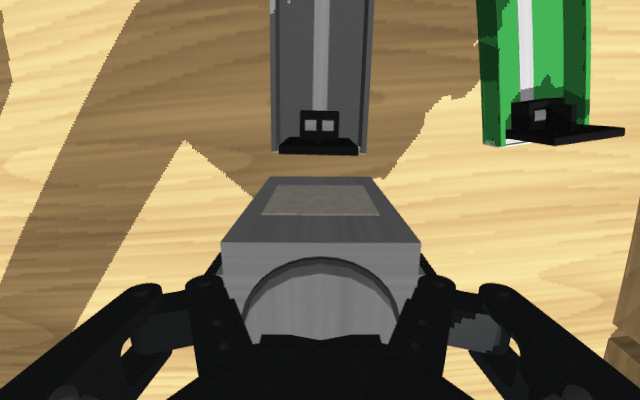

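The tin is held square in front of the tray. The pusher's top spans (279–358, ~145) and the rails run from (272,150) and (364,150) up to row 0. I'll enlarge that part to get the lateral offset.

```bash
python3 - <<'E'
import cv2
im=cv2.imread('pics/w2.png')[0:190,240:440]
cv2.imwrite('pics/w2c.png',cv2.resize(im,None,fx=3,fy=3,interpolation=cv2.INTER_CUBIC))
E
```

```text
(no output)
```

View pics/w2c.png

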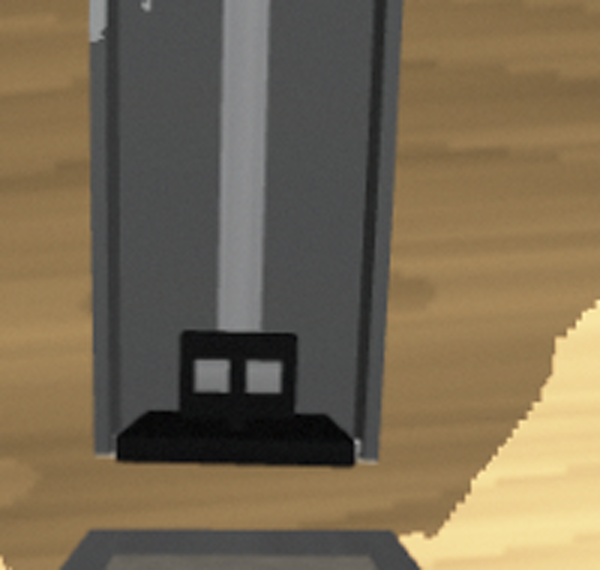

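```bash
python3 - <<'E'
from h import *
s=snap('wrist'); o=ctrl.observe(); print(o['eef_pos'].round(1))
c=lambda *a:(np.array(a)+.5)/3-.5+[240,0]
def pr(n,a,z):
    w=cast(s,a,z); d=w[1]-w[0]; print(n,w[:,:2].round(1).tolist(),'mid',w.mean(0)[:2].round(1),'len',np.hypot(*d[:2]).round(1),'ang',np.degrees(np.arctan2(d[1],d[0])).round(2))
pr('Lrail',c((96,452),(90,10)),31)
pr('Rrail',c((378,455),(403,5)),31)
pr('front',c((96,452),(378,455)),31)
pr('back',c((90,10),(403,10)),31)
pr('pushertop',c((117,462),(353,465)),77)
pr('strip',c((238,330),(246,5)),6)
b=o['eef_pos'][2]-49
pr('tin bot',[(270,178),(373,178)],b)
pr('tin top',[(221,242),(420,242)],b+102)
E
```

```text
[ 420.2 -319.9  139.3]
Lrail [[459.1, -283.2], [565.2, -292.8]] mid [ 512.2 -288. ] len 106.5 ang -5.18
Rrail [[453.1, -357.4], [561.0, -367.8]] mid [ 507.  -362.6] len 108.4 ang -5.49
front [[459.1, -283.2], [453.1, -357.4]] mid [ 456.1 -320.3] len 74.5 ang -94.69
back [[565.2, -292.8], [559.9, -367.7]] mid [ 562.5 -330.3] len 75.1 ang -94.09
pushertop [[461.7, -294.9], [457.4, -345.8]] mid [ 459.5 -320.4] len 51.1 ang -94.81
strip [[487.7, -322.7], [571.0, -330.8]] mid [ 529.3 -326.8] len 83.8 ang -5.56
tin bot [[448.7, -289.9], [444.2, -353.5]] mid [ 446.4 -321.7] len 63.8 ang -94.06
tin top [[449.9, -290.5], [445.5, -351.8]] mid [ 447.7 -321.1] len 61.5 ang -94.04
```

The lane runs from the seat at (490.7, −323.4) with yaw −5.2°, and the pusher width (51.1 mm) and rail width (75 mm) both check. The tin needs −1° of yaw and +2.5 mm in y. After that I'll go down 52 mm and press in.

Request:
move_arm(
  targets=[
    {"gripper":55,"offset":[-5,2.5,-15],"yaw":-0.18},
    {"gripper":55,"offset":[-5,2.5,-35],"yaw":-0.18},
    {"gripper":55,"offset":[-5,2.5,-50],"yaw":-0.18},
    {"gripper":55,"offset":[-5,2.5,-52],"yaw":-0.18},
    {"gripper":55,"offset":[2,2.3,-52],"yaw":-0.18},
    {"gripper":55,"offset":[10,1.6,-52],"yaw":-0.18},
    {"gripper":55,"offset":[20,0.7,-52],"yaw":-0.18},
    {"gripper":55,"offset":[30,-0.2,-52],"yaw":-0.18},
    {"gripper":55,"offset":[40,-1.1,-52],"yaw":-0.18},
    {"gripper":55,"offset":[50,-2,-52],"yaw":-0.18},
    {"gripper":55,"offset":[60,-2.9,-52],"yaw":-0.18},
    {"gripper":55,"offset":[70,-3.8,-52],"yaw":-0.18},
    {"gripper":55,"offset":[78,-4.6,-52],"yaw":-0.18},
    {"gripper":55,"offset":[82,-4.9,-52],"yaw":-0.18},
    {"gripper":55,"offset":[82,-4.9,-52],"yaw":-0.18},
    {"gripper":55,"offset":[82,-4.9,-52],"yaw":-0.18},
  ],
)

```text
time_s: 7.62
eef_pos: [502.0, -326.1, 87.8]
eef_rot: [[0.996, -0.091, -0.002], [-0.091, -0.996, -0.001], [-0.002, 0.001, -1.0]]
wrist_force: [-6.7, 0.1, -1.9]
gripper_width: 0.716
grasp_force: 83.7
```

```bash
python3 - <<'E'
from h import *
s=snap('wrist'); t=snap('side')
o=ctrl.observe(); print(o['wrist_force'],o['eef_pos'],s['extrinsics'][:3,3])
a=cv2.resize(s['img'][60:340,200:440],None,fx=1.6,fy=2*.8); p=t['img'][110:210,280:410]
b=cv2.resize(p,None,fx=3,fy=4.48,interpolation=cv2.INTER_CUBIC)[:a.shape[0]]
b=cv2.resize(b,(390,a.shape[0]))
cv2.imwrite('pics/c3.png',np.hstack([a,b])[:,:,::-1]); print(a.shape,b.shape)
E
```

```text
[-8.07837966 -0.54523058 -2.53608751] [ 501.73594266 -326.07882612   87.77957934] [ 568.64917213 -331.32719583  231.07077289]
(448, 384, 3) (448, 390, 3)
```

View pics/c3.png

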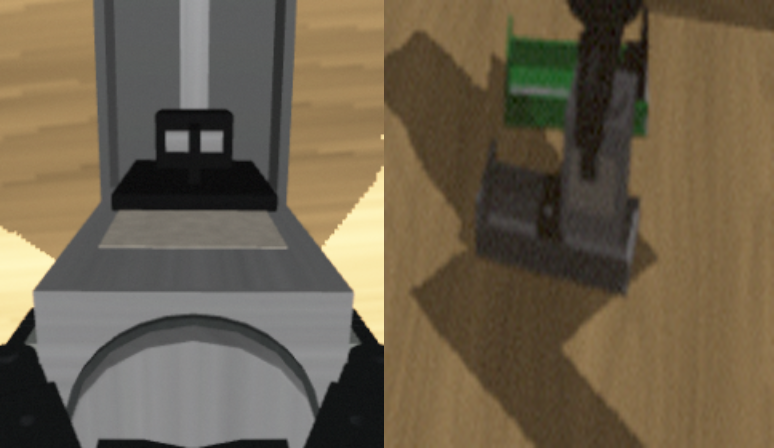

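```bash
python3 - <<'E'
from h import *
s=snap('wrist'); o=ctrl.observe(); S=np.array([490.7,-323.4]); a=np.radians(-5.2); R=np.array([[np.cos(a),np.sin(a)],[-np.sin(a),np.cos(a)]])
c=lambda *q:(np.array(q)+.5)/1.6-.5+[200,60]
def pr(n,q,z):
    w=(cast(s,c(*q),z)[:,:2]-S)@R.T; print(n,w.round(1).tolist(),w.mean(0).round(1))
pr('railL',[(95,1),(101,200)],31);pr('railR',[(296,1),(285,200)],31)
pr('push',[(112,208),(277,208)],77);pr('tintop',[(34,291),(352,291)],o['eef_pos'][2]+53)
E
```

```text
railL [[107.0, 35.1], [31.3, 36.2]] [69.2 35.6]
railR [[106.9, -39.3], [31.3, -38.4]] [ 69.1 -38.8]
push [[39.5, 24.3], [39.5, -27.4]] [39.5 -1.5]
tintop [[39.0, 29.8], [38.9, -31.7]] [39. -1.]
```

In lane axes the tin's back face is at x = 39 (front face 8 mm behind the lip). The tin is 0.6 mm off the rail centre line, which is within the 2.5 mm play. Lowering.

Request:
move_arm(
  targets=[
    {"gripper":55,"offset":[0,-0.6,-5],"yaw":-0.06},
    {"gripper":55,"offset":[0,-0.6,-10],"yaw":-0.06},
    {"gripper":55,"offset":[0,-0.6,-15],"yaw":-0.06},
    {"gripper":55,"offset":[0,-0.6,-20],"yaw":-0.06},
    {"gripper":55,"offset":[0,-0.6,-25],"yaw":-0.06},
    {"gripper":55,"offset":[0,-0.6,-28],"yaw":-0.06},
    {"gripper":55,"offset":[0,-0.6,-30],"yaw":-0.06},
    {"gripper":55,"offset":[0,-0.6,-31],"yaw":-0.06},
    {"gripper":55,"offset":[0,-0.6,-31],"yaw":-0.06},
    {"gripper":55,"offset":[0,-0.6,-31],"yaw":-0.06},
  ],
)

```text
time_s: 8.6
eef_pos: [501.6, -326.3, 56.5]
eef_rot: [[0.995, -0.097, -0.003], [-0.097, -0.995, 0.0], [-0.003, 0.0, -1.0]]
wrist_force: [-7.6, 1.1, -3.8]
gripper_width: 0.718
grasp_force: 83.6
```

Request:
move_arm(
  targets=[
    {"gripper":55,"offset":[-2,0.2,0],"yaw":0},
    {"gripper":55,"offset":[-4,0.4,0],"yaw":0},
    {"gripper":55,"offset":[-5,0.5,0],"yaw":0},
    {"gripper":55,"offset":[-5,0.5,-1],"yaw":0},
    {"gripper":55,"offset":[-5,0.5,-1.5],"yaw":0},
    {"gripper":55,"offset":[-5,0.5,-1.5],"yaw":0},
    {"gripper":55,"offset":[-5,0.5,-1.5],"yaw":0},
  ],
)

```text
time_s: 9.18
eef_pos: [496.8, -325.9, 55.4]
eef_rot: [[0.995, -0.097, -0.002], [-0.097, -0.995, -0.0], [-0.002, 0.001, -1.0]]
wrist_force: [-7.5, 1.0, -0.2]
gripper_width: 0.717
grasp_force: 84.2
```

Request:
move_arm(
  targets=[
    {"gripper":55,"offset":[0,0,-0.5],"yaw":0},
    {"gripper":55,"offset":[0,0,-0.5],"yaw":0},
    {"gripper":85,"offset":[0,0,-0.5],"yaw":0},
    {"gripper":85,"offset":[0,0,-0.5],"yaw":0},
    {"gripper":85,"offset":[0,0,-0.5],"yaw":0},
    {"gripper":85,"offset":[0,0,0],"yaw":0},
    {"gripper":85,"offset":[0,0,15],"yaw":0},
    {"gripper":85,"offset":[0,0,40],"yaw":0},
    {"gripper":85,"offset":[0,0,75],"yaw":0},
    {"gripper":85,"offset":[0,0,115],"yaw":0},
    {"gripper":85,"offset":[0,0,155],"yaw":0},
    {"gripper":85,"offset":[-30,25,175],"yaw":0},
    {"gripper":85,"offset":[-30,60,175],"yaw":0},
    {"gripper":85,"offset":[-30,95,175],"yaw":0},
    {"gripper":85,"offset":[-30,95,175],"yaw":0},
    {"gripper":85,"offset":[-30,95,175],"yaw":0},
  ],
)

```text
time_s: 10.52
eef_pos: [467.2, -229.8, 230.9]
eef_rot: [[0.995, -0.095, 0.002], [-0.095, -0.995, -0.001], [0.002, 0.001, -1.0]]
wrist_force: [-0.2, -0.6, 0.7]
gripper_width: 0.994
grasp_force: 0.0
```

```bash
python3 - <<'E'
from h import *
s=snap('wrist'); t=snap('side')
o=ctrl.observe(); print(o['wrist_force'],o['eef_pos'])
q=proj(s,[490.7,-323.4,60])[0]; r=proj(t,[490.7,-323.4,60])[0]; print(q,r)
b=cv2.resize(t['img'][int(r[1])-55:int(r[1])+45,int(r[0])-60:int(r[0])+60],(400,333),interpolation=cv2.INTER_CUBIC)
a=cv2.resize(s['img'],(400,250)); a=np.vstack([a,np.zeros((83,400,3),np.uint8)])
cv2.imwrite('pics/c4.png',np.hstack([a,b])[:,:,::-1])
E
```

```text
[ 0.68411592 -0.21600232 -0.70420227] [ 467.30037408 -231.45598344  230.06348058]
[412.65649633 147.18286561] [352.8083713  152.05021549]
```

View pics/c4.png

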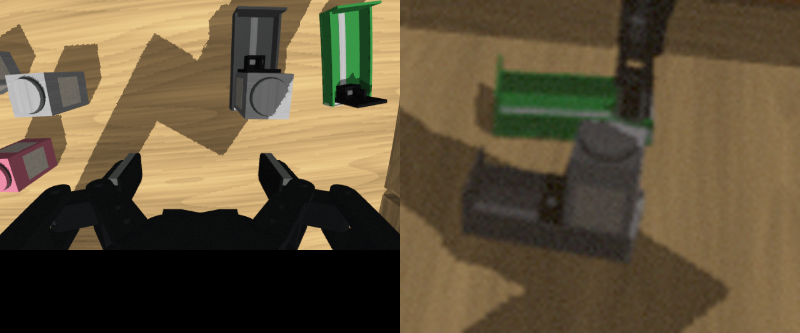

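The tin stands upright on the lane floor, against the lip with the pusher behind it. Next is the middle tin: grip it, lift it and check its load.

Request:
move_arm(
  force=35,
  targets=[
    {"gripper":85,"offset":[10,35,0],"yaw":0.15},
    {"gripper":85,"offset":[19,75,0],"yaw":0.15},
    {"gripper":85,"offset":[28,115,0],"yaw":0.15},
    {"gripper":85,"offset":[37,155,0],"yaw":0.15},
    {"gripper":85,"offset":[46,195,0],"yaw":0.15},
    {"gripper":85,"offset":[53,228,0],"yaw":0.15},
    {"gripper":85,"offset":[58,244,-10],"yaw":0.15},
    {"gripper":85,"offset":[58,244,-45],"yaw":0.15},
    {"gripper":85,"offset":[58,244,-85],"yaw":0.15},
    {"gripper":85,"offset":[58,244,-125],"yaw":0.15},
    {"gripper":85,"offset":[58,244,-155],"yaw":0.15},
    {"gripper":85,"offset":[58,244,-168],"yaw":0.15},
    {"gripper":85,"offset":[58,244,-168],"yaw":0.15},
    {"gripper":55,"offset":[58,244,-168],"yaw":0.15},
    {"gripper":55,"offset":[58,244,-168],"yaw":0.15},
    {"gripper":55,"offset":[58,244,-168],"yaw":0.15},
    {"gripper":55,"offset":[58,244,-168],"yaw":0.15},
    {"gripper":55,"offset":[58,244,-168],"yaw":0.15},
    {"gripper":55,"offset":[58,244,-168],"yaw":0.15},
  ],
)

```text
time_s: 12.2
eef_pos: [525.8, 12.6, 62.9]
eef_rot: [[0.997, -0.082, 0.003], [-0.082, -0.997, -0.001], [0.003, 0.0, -1.0]]
wrist_force: [0.3, -0.8, 7.2]
gripper_width: 0.722
grasp_force: 39.0
```

Request:
move_arm(
  targets=[
    {"gripper":55,"offset":[0,0,5],"yaw":0},
    {"gripper":55,"offset":[0,0,10],"yaw":0},
    {"gripper":55,"offset":[0,0,15],"yaw":0},
    {"gripper":55,"offset":[0,0,15],"yaw":0},
    {"gripper":55,"offset":[0,0,15],"yaw":0},
    {"gripper":55,"offset":[0,0,15],"yaw":0},
    {"gripper":55,"offset":[0,0,15],"yaw":0},
    {"gripper":55,"offset":[0,0,15],"yaw":0},
    {"gripper":55,"offset":[0,0,15],"yaw":0},
  ],
)

```text
time_s: 12.95
eef_pos: [524.8, 12.9, 76.6]
eef_rot: [[0.997, -0.082, -0.0], [-0.082, -0.997, 0.0], [-0.0, -0.0, -1.0]]
wrist_force: [-0.5, 0.7, -0.6]
gripper_width: 0.724
grasp_force: 38.3
```

```bash
python3 - <<'E'
from h import *
f=[]
for i in range(5): snap('top','t5.png'); f.append(ctrl.observe()['wrist_force'])
o=ctrl.observe(); print(np.mean(f,0),o['eef_pos'],o['gripper_width'],o['grasp_force'])
E
```

```text
[-0.17272075 -0.1535135  -1.19857132] [524.85915106  12.90016679  76.71838774] 0.7174912516119133 38.28473836183548
```

The load is about 0.8 N net, so this one is empty. I'll carry it to the near half of the crate, high above everything.

Request:
move_arm(
  targets=[
    {"gripper":55,"offset":[0,0,35],"yaw":0},
    {"gripper":55,"offset":[0,0,75],"yaw":0},
    {"gripper":55,"offset":[0,0,115],"yaw":0},
    {"gripper":55,"offset":[-5,15,138],"yaw":0.2},
    {"gripper":55,"offset":[-15,53,138],"yaw":0.4},
    {"gripper":55,"offset":[-25,92,138],"yaw":0.6},
    {"gripper":55,"offset":[-35,130,138],"yaw":0.8},
    {"gripper":55,"offset":[-45,170,138],"yaw":1},
    {"gripper":55,"offset":[-55,208,138],"yaw":1.2},
    {"gripper":55,"offset":[-65,247,138],"yaw":1.28},
    {"gripper":55,"offset":[-75,283,138],"yaw":1.28},
    {"gripper":55,"offset":[-81,305,138],"yaw":1.28},
    {"gripper":55,"offset":[-83,313,138],"yaw":1.28},
    {"gripper":55,"offset":[-83,313,138],"yaw":1.28},
    {"gripper":55,"offset":[-83,313,138],"yaw":1.28},
    {"gripper":55,"offset":[-83,313,138],"yaw":1.28},
  ],
)

```text
time_s: 14.53
eef_pos: [465.2, 143.4, 214.8]
eef_rot: [[0.994, 0.107, -0.004], [0.107, -0.994, 0.032], [-0.001, -0.032, -0.999]]
wrist_force: [0.6, 0.3, -0.8]
gripper_width: 0.721
grasp_force: 39.1
```

```bash
python3 - <<'E'
from h import *
s=snap('wrist','w6.png'); t=snap('side','s6.png')
o=ctrl.observe(); print(o['wrist_force'],o['eef_pos'])
a=cv2.resize(s['img'],(480,300)); b=t['img'][200:400,230:430]; b=cv2.resize(b,(300,300))
cv2.imwrite('pics/c6.png',np.hstack([a,b])[:,:,::-1])
E
```

```text
[-0.00644222  0.73063019  0.03516691] [465.21372092 143.53429616 214.85721753]
```

View pics/c6.png

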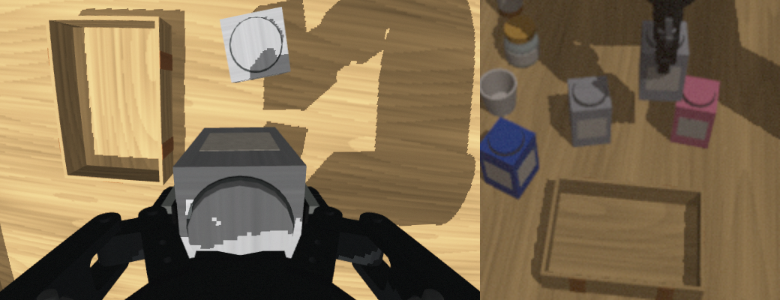

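The arm stopped short at y = 143, which looks like a joint limit. The view is useful anyway: the crate rim is clear, with wrist corners around (50,20), (158,18), (68,175) and (160,182) in the panel. I'll check the joints.

```bash
python3 - <<'E'
from h import *
o=ctrl.observe(); print(o['joint_positions'].round(1),o['eef_rot'].round(3))
s=snap('wrist')
c=lambda *q:(np.array(q)+.5)*4/3-.5
w=cast(s,c((50,20),(158,17),(68,176),(159,182)),50); print(w.round(0),w.mean(0))
E
```

```text
[  6.1   8.9  -9.   72.2   1.9 179.9] [[ 0.994  0.107 -0.004]
 [ 0.108 -0.994  0.032]
 [-0.001 -0.032 -0.999]]
[[587. 406.  50.]
 [598. 264.  50.]
 [374. 396.  50.]
 [383. 257.  50.]] [485.62263376 330.87804833  50.        ]
```

Joint 6 is at its 180° limit, so I need the half-turn equivalent grasp. I'll turn yaw by +180° in increments.

Request:
move_arm(
  targets=[
    {"gripper":55,"offset":[0,0,0],"yaw":1.1},
    {"gripper":55,"offset":[0,0,0],"yaw":2.2},
    {"gripper":55,"offset":[0,0,0],"yaw":3.3},
    {"gripper":55,"offset":[0,0,0],"yaw":4.4},
    {"gripper":55,"offset":[0,0,0],"yaw":5.5},
    {"gripper":55,"offset":[0,0,0],"yaw":6.6},
    {"gripper":55,"offset":[0,0,0],"yaw":7.7},
    {"gripper":55,"offset":[0,0,0],"yaw":8.8},
    {"gripper":55,"offset":[0,0,0],"yaw":9.9},
    {"gripper":55,"offset":[0,0,0],"yaw":11},
    {"gripper":55,"offset":[0,0,0],"yaw":12.1},
    {"gripper":55,"offset":[0,0,0],"yaw":13.2},
    {"gripper":55,"offset":[0,0,0],"yaw":14.3},
    {"gripper":55,"offset":[0,0,0],"yaw":15},
    {"gripper":55,"offset":[0,0,0],"yaw":15},
  ],
)

```text
time_s: 15.93
eef_pos: [465.4, 143.8, 214.8]
eef_rot: [[-0.111, 0.993, -0.032], [0.994, 0.111, -0.005], [-0.001, -0.032, -0.999]]
wrist_force: [-0.8, 0.3, -0.1]
gripper_width: 0.724
grasp_force: 39.1
```

Request:
move_arm(
  targets=[
    {"gripper":55,"offset":[0,0,0],"yaw":1.1},
    {"gripper":55,"offset":[0,0,0],"yaw":2.2},
    {"gripper":55,"offset":[-2,15,0],"yaw":3.3},
    {"gripper":55,"offset":[-4,30,0],"yaw":4.4},
    {"gripper":55,"offset":[-6,50,0],"yaw":5.5},
    {"gripper":55,"offset":[-8,70,0],"yaw":6.6},
    {"gripper":55,"offset":[-11,90,0],"yaw":7.7},
    {"gripper":55,"offset":[-14,110,0],"yaw":8.8},
    {"gripper":55,"offset":[-16,130,0],"yaw":9.9},
    {"gripper":55,"offset":[-19,150,0],"yaw":11},
    {"gripper":55,"offset":[-22,165,0],"yaw":12.1},
    {"gripper":55,"offset":[-24,178,0],"yaw":13.2},
    {"gripper":55,"offset":[-24,186,0],"yaw":14.3},
    {"gripper":55,"offset":[-24,186,0],"yaw":14.43},
    {"gripper":55,"offset":[-24,186,0],"yaw":14.43},
    {"gripper":55,"offset":[-24,186,0],"yaw":14.43},
  ],
)

```text
time_s: 17.27
eef_pos: [441.3, 329.4, 214.7]
eef_rot: [[-0.999, -0.044, 0.002], [-0.044, 0.999, -0.033], [-0.001, -0.033, -0.999]]
wrist_force: [-0.2, 0.6, -0.5]
gripper_width: 0.717
grasp_force: 39.1
```

```bash
python3 - <<'E'
from h import *
t=snap('side'); p=snap('top'); s=snap('wrist')
o=ctrl.observe(); print(o['wrist_force'],o['eef_pos'],o['eef_rot'].round(3),o['joint_positions'].round(1))
a=cv2.resize(t['img'][180:400,220:440],(400,400)); b=cv2.resize(p['img'][160:290,130:260],(400,400))
c=cv2.resize(s['img'],(320,200)); d=np.zeros((200,800,3),np.uint8); d[:,:320]=c
cv2.imwrite('pics/c7.png',np.vstack([np.hstack([a,b]),d])[:,:,::-1])
E
```

```text
[ 0.36264581 -0.00982275 -1.28941431] [441.4204633  329.27617561 214.88177291] [[-0.999 -0.045  0.002]
 [-0.045  0.998 -0.032]
 [-0.001 -0.032 -0.999]] [28.9 15.8  0.2 75.2 -1.7 26.3]
```

View pics/c7.png

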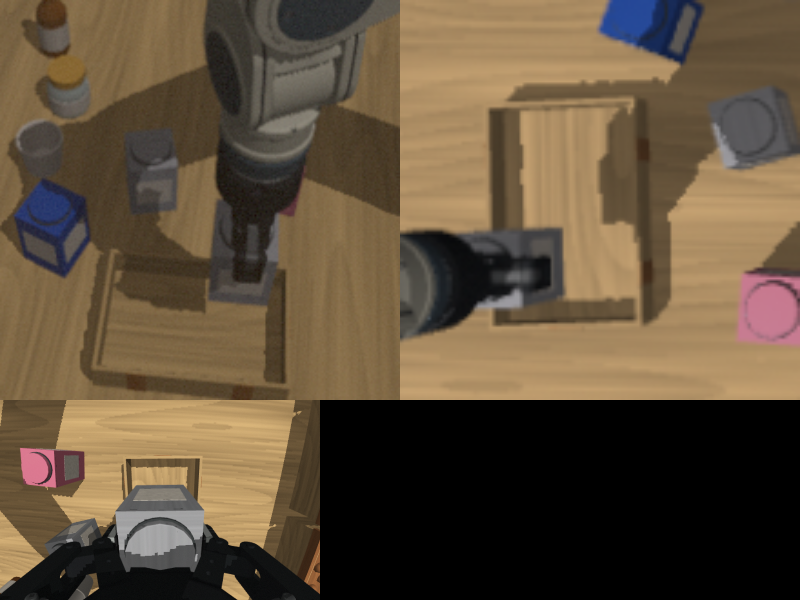

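The tin is square over the near half of the crate, in line with its walls. Lowering.

Request:
move_arm(
  targets=[
    {"gripper":55,"offset":[0,0,-30],"yaw":0},
    {"gripper":55,"offset":[0,0,-60],"yaw":0},
    {"gripper":55,"offset":[0,0,-90],"yaw":0},
    {"gripper":55,"offset":[0,0,-115],"yaw":0},
    {"gripper":55,"offset":[0,0,-130],"yaw":0},
    {"gripper":55,"offset":[0,0,-137],"yaw":0},
    {"gripper":55,"offset":[0,0,-141],"yaw":0},
    {"gripper":55,"offset":[0,0,-143],"yaw":0},
    {"gripper":55,"offset":[0,0,-144.5],"yaw":0},
    {"gripper":55,"offset":[0,0,-145.5],"yaw":0},
    {"gripper":55,"offset":[0,0,-145.5],"yaw":0},
    {"gripper":55,"offset":[0,0,-145.5],"yaw":0},
  ],
)

```text
time_s: 18.42
eef_pos: [441.5, 330.0, 69.9]
eef_rot: [[-0.999, -0.049, 0.003], [-0.049, 0.998, -0.032], [-0.002, -0.032, -0.999]]
wrist_force: [0.4, -1.1, -1.1]
gripper_width: 0.721
grasp_force: 39.1
```

Request:
move_arm(
  force=20,
  targets=[
    {"gripper":55,"offset":[0,0,-0.5],"yaw":0},
    {"gripper":55,"offset":[0,0,-1],"yaw":0},
    {"gripper":55,"offset":[0,0,-1.5],"yaw":0},
    {"gripper":55,"offset":[0,0,-2],"yaw":0},
    {"gripper":55,"offset":[0,0,-2],"yaw":0},
    {"gripper":55,"offset":[0,0,-2],"yaw":0},
  ],
)

```text
time_s: 18.92
eef_pos: [441.7, 330.0, 68.8]
eef_rot: [[-0.999, -0.049, 0.004], [-0.049, 0.998, -0.032], [-0.003, -0.032, -0.999]]
wrist_force: [-1.9, -3.2, 13.1]
gripper_width: 0.714
grasp_force: 40.6
```

In contact, so I'll ease off, release and rise.

Request:
move_arm(
  targets=[
    {"gripper":55,"offset":[0,0,0.6],"yaw":0},
    {"gripper":55,"offset":[0,0,0.6],"yaw":0},
    {"gripper":64,"offset":[0,0,0.6],"yaw":0},
    {"gripper":70,"offset":[0,0,0.6],"yaw":0},
    {"gripper":85,"offset":[0,0,0.6],"yaw":0},
    {"gripper":85,"offset":[0,0,0.6],"yaw":0},
    {"gripper":85,"offset":[0,0,1],"yaw":0},
    {"gripper":85,"offset":[0,0,12],"yaw":0},
    {"gripper":85,"offset":[0,0,40],"yaw":0},
    {"gripper":85,"offset":[0,0,75],"yaw":0},
    {"gripper":85,"offset":[0,0,115],"yaw":0},
    {"gripper":85,"offset":[0,0,150],"yaw":0},
    {"gripper":85,"offset":[0,0,160],"yaw":0},
    {"gripper":85,"offset":[0,0,160],"yaw":0},
    {"gripper":85,"offset":[0,0,160],"yaw":0},
  ],
)

```text
time_s: 20.17
eef_pos: [441.3, 329.9, 227.2]
eef_rot: [[-0.999, -0.049, 0.003], [-0.049, 0.998, -0.032], [-0.001, -0.032, -0.999]]
wrist_force: [-1.1, 0.8, 0.0]
gripper_width: 0.997
grasp_force: 0.0
```

```bash
python3 - <<'E'
from h import *
p=snap('top','t8.png'); t=snap('side','s8.png'); o=ctrl.observe(); print(o['eef_pos'],o['joint_positions'].round(1),o['wrist_force'])
im=p['img'];hsv=cv2.cvtColor(im,cv2.COLOR_RGB2HSV)
m=((hsv[:,:,1]<60)&(hsv[:,:,2]>70)).astype(np.uint8)*255
m[:180]=0;m[280:]=0;m[:,:150]=0;m[:,:]=m; m[:,275:]=0
for ct in cv2.findContours(m,cv2.RETR_EXTERNAL,cv2.CHAIN_APPROX_NONE)[0]:
    if cv2.contourArea(ct)<80: continue
    print(cv2.minAreaRect(cast(s:=p,ct[:,0,:],102)[:,:2].astype(np.float32)), cv2.boundingRect(ct))
E
```

```text
[440.68093458 329.58511942 225.69957183] [29.  15.7  1.6 76.8 -1.7 26.2] [-0.3749111  -0.06796679 -0.34533018]
((445.36883544921875, 329.8398742675781), (62.6307487487793, 63.93783187866211), 1.4551472663879395) (166, 233, 23, 23)
((569.9276123046875, 138.348876953125), (67.68635559082031, 74.64028930664062), 16.679828643798828) (230, 188, 30, 27)
```

The first empty stands at (445, 330) with its top square (63 x 64 mm), so it is upright. The last tin is unchanged at (570, 141) with yaw 16.7°.

Request:
move_arm(
  force=35,
  targets=[
    {"gripper":85,"offset":[18,-25,0],"yaw":0.4},
    {"gripper":85,"offset":[40,-58,0],"yaw":0.8},
    {"gripper":85,"offset":[62,-91,0],"yaw":1.2},
    {"gripper":85,"offset":[84,-124,0],"yaw":1.6},
    {"gripper":85,"offset":[106,-156,0],"yaw":2},
    {"gripper":85,"offset":[122,-180,0],"yaw":2.33},
    {"gripper":85,"offset":[128,-188,-10],"yaw":2.33},
    {"gripper":85,"offset":[128,-188,-45],"yaw":2.33},
    {"gripper":85,"offset":[128,-188,-85],"yaw":2.33},
    {"gripper":85,"offset":[128,-188,-125],"yaw":2.33},
    {"gripper":85,"offset":[128,-188,-152],"yaw":2.33},
    {"gripper":85,"offset":[128,-188,-164],"yaw":2.33},
    {"gripper":85,"offset":[128,-188,-164],"yaw":2.33},
    {"gripper":55,"offset":[128,-188,-164],"yaw":2.33},
    {"gripper":55,"offset":[128,-188,-164],"yaw":2.33},
    {"gripper":55,"offset":[128,-188,-164],"yaw":2.33},
    {"gripper":55,"offset":[128,-188,-164],"yaw":2.33},
    {"gripper":55,"offset":[128,-188,-164],"yaw":2.33},
    {"gripper":55,"offset":[128,-188,-164],"yaw":2.33},
  ],
)

```text
time_s: 21.85
eef_pos: [569.7, 142.0, 64.2]
eef_rot: [[-0.957, -0.288, 0.012], [-0.289, 0.957, -0.03], [-0.003, -0.033, -0.999]]
wrist_force: [-0.1, 0.5, 5.1]
gripper_width: 0.725
grasp_force: 39.2
```

Request:
move_arm(
  targets=[
    {"gripper":55,"offset":[0,0,5],"yaw":0},
    {"gripper":55,"offset":[0,0,10],"yaw":0},
    {"gripper":55,"offset":[0,0,15],"yaw":0},
    {"gripper":55,"offset":[0,0,15],"yaw":0},
    {"gripper":55,"offset":[0,0,15],"yaw":0},
    {"gripper":55,"offset":[0,0,15],"yaw":0},
    {"gripper":55,"offset":[0,0,15],"yaw":0},
    {"gripper":55,"offset":[0,0,15],"yaw":0},
  ],
)

```text
time_s: 22.52
eef_pos: [569.1, 141.8, 78.1]
eef_rot: [[-0.957, -0.288, 0.01], [-0.289, 0.957, -0.031], [-0.0, -0.032, -0.999]]
wrist_force: [-0.1, 0.1, -1.2]
gripper_width: 0.727
grasp_force: 38.1
```

```bash
python3 - <<'E'
from h import *
f=[]
for i in range(5): snap('top'); f.append(ctrl.observe()['wrist_force'])
o=ctrl.observe(); print(np.mean(f,0),o['eef_pos'],o['eef_rot'].round(3))
E
```

```text
[-0.01797313 -0.02511969 -0.99165344] [569.1996084  141.84891039  78.20615689] [[-0.957 -0.288  0.01 ]
 [-0.289  0.957 -0.031]
 [-0.001 -0.032 -0.999]]
```

The load is about 0.6 N net, so it is empty. Carry it to the far half of the crate.

Request:
move_arm(
  targets=[
    {"gripper":55,"offset":[0,0,35],"yaw":0},
    {"gripper":55,"offset":[0,0,75],"yaw":0},
    {"gripper":55,"offset":[0,0,115],"yaw":0},
    {"gripper":55,"offset":[-3,15,137],"yaw":-0.4},
    {"gripper":55,"offset":[-10,50,137],"yaw":-0.8},
    {"gripper":55,"offset":[-18,88,137],"yaw":-1.2},
    {"gripper":55,"offset":[-25,125,137],"yaw":-1.6},
    {"gripper":55,"offset":[-32,160,137],"yaw":-2},
    {"gripper":55,"offset":[-37,184,137],"yaw":-2.28},
    {"gripper":55,"offset":[-38,191,137],"yaw":-2.28},
    {"gripper":55,"offset":[-38,191,137],"yaw":-2.28},
    {"gripper":55,"offset":[-38,191,137],"yaw":-2.28},
    {"gripper":55,"offset":[-38,191,110],"yaw":-2.28},
    {"gripper":55,"offset":[-38,191,80],"yaw":-2.28},
    {"gripper":55,"offset":[-38,191,50],"yaw":-2.28},
    {"gripper":55,"offset":[-38,191,25],"yaw":-2.28},
    {"gripper":55,"offset":[-38,191,10],"yaw":-2.28},
    {"gripper":55,"offset":[-38,191,0],"yaw":-2.28},
    {"gripper":55,"offset":[-38,191,-4],"yaw":-2.28},
    {"gripper":55,"offset":[-38,191,-4],"yaw":-2.28},
  ],
)

```text
time_s: 24.43
eef_pos: [531.5, 331.8, 74.1]
eef_rot: [[-0.999, -0.053, 0.002], [-0.053, 0.998, -0.033], [-0.0, -0.033, -0.999]]
wrist_force: [-0.5, 1.0, -0.4]
gripper_width: 0.725
grasp_force: 38.9
```

Request:
move_arm(
  force=20,
  targets=[
    {"gripper":55,"offset":[0,0,-1.5],"yaw":0},
    {"gripper":55,"offset":[0,0,-2.5],"yaw":0},
    {"gripper":55,"offset":[0,0,-3.3],"yaw":0},
    {"gripper":55,"offset":[0,0,-3.8],"yaw":0},
    {"gripper":55,"offset":[0,0,-4.2],"yaw":0},
    {"gripper":55,"offset":[0,0,-4.2],"yaw":0},
    {"gripper":55,"offset":[0,0,-4.2],"yaw":0},
  ],
)

```text
time_s: 25.02
eef_pos: [531.2, 332.9, 70.2]
eef_rot: [[-0.999, -0.054, 0.003], [-0.054, 0.998, -0.032], [-0.001, -0.032, -0.999]]
wrist_force: [0.4, -1.0, -0.8]
gripper_width: 0.723
grasp_force: 38.9
```

Request:
move_arm(
  targets=[
    {"gripper":55,"offset":[0,0,-0.5],"yaw":0},
    {"gripper":55,"offset":[0,0,-0.9],"yaw":0},
    {"gripper":55,"offset":[0,0,-1.1],"yaw":0},
    {"gripper":55,"offset":[0,0,-1.1],"yaw":0},
    {"gripper":55,"offset":[0,0,-1.1],"yaw":0},
  ],
)

```text
time_s: 25.43
eef_pos: [531.3, 332.9, 69.3]
eef_rot: [[-0.999, -0.054, 0.003], [-0.054, 0.998, -0.032], [-0.001, -0.032, -0.999]]
wrist_force: [-0.8, 0.5, 2.7]
gripper_width: 0.72
grasp_force: 39.6
```

Touching lightly, so release, rise and clear the scene.

Request:
move_arm(
  targets=[
    {"gripper":55,"offset":[0,0,-0.3],"yaw":0},
    {"gripper":64,"offset":[0,0,-0.3],"yaw":0},
    {"gripper":70,"offset":[0,0,-0.3],"yaw":0},
    {"gripper":85,"offset":[0,0,-0.3],"yaw":0},
    {"gripper":85,"offset":[0,0,-0.3],"yaw":0},
    {"gripper":85,"offset":[0,0,1],"yaw":0},
    {"gripper":85,"offset":[0,0,12],"yaw":0},
    {"gripper":85,"offset":[0,0,40],"yaw":0},
    {"gripper":85,"offset":[0,0,75],"yaw":0},
    {"gripper":85,"offset":[0,0,115],"yaw":0},
    {"gripper":85,"offset":[0,0,150],"yaw":0},
    {"gripper":85,"offset":[-20,-35,165],"yaw":0},
    {"gripper":85,"offset":[-40,-70,165],"yaw":0},
    {"gripper":85,"offset":[-60,-105,165],"yaw":0},
    {"gripper":85,"offset":[-80,-140,165],"yaw":0},
    {"gripper":85,"offset":[-95,-175,165],"yaw":0},
    {"gripper":85,"offset":[-110,-200,165],"yaw":0},
    {"gripper":85,"offset":[-110,-200,165],"yaw":0},
  ],
)

```text
time_s: 26.93
eef_pos: [418.6, 129.8, 235.5]
eef_rot: [[-0.999, -0.051, 0.004], [-0.052, 0.998, -0.033], [-0.002, -0.033, -0.999]]
wrist_force: [0.9, 0.7, 0.4]
gripper_width: 0.993
grasp_force: 0.0
```

```bash
python3 - <<'E'
from h import *
p=snap('top'); t=snap('side'); o=ctrl.observe(); print(o['time_s'],o['eef_pos'],o['wrist_force'])
a=cv2.resize(t['img'][120:400,220:420],(400,560)); b=cv2.resize(p['img'][120:280,150:440],(400,221)); c=cv2.resize(p['img'][170:280,140:280],(400,314))
d=np.zeros((25,400,3),np.uint8)
cv2.imwrite('pics/c9.png',np.hstack([a,np.vstack([b,c,d])])[:,:,::-1])
E
```

```text
27.0333 [421.12156942 132.18946735 235.37821321] [ 0.01054773 -0.7647172   0.19589607]
```

View pics/c9.png

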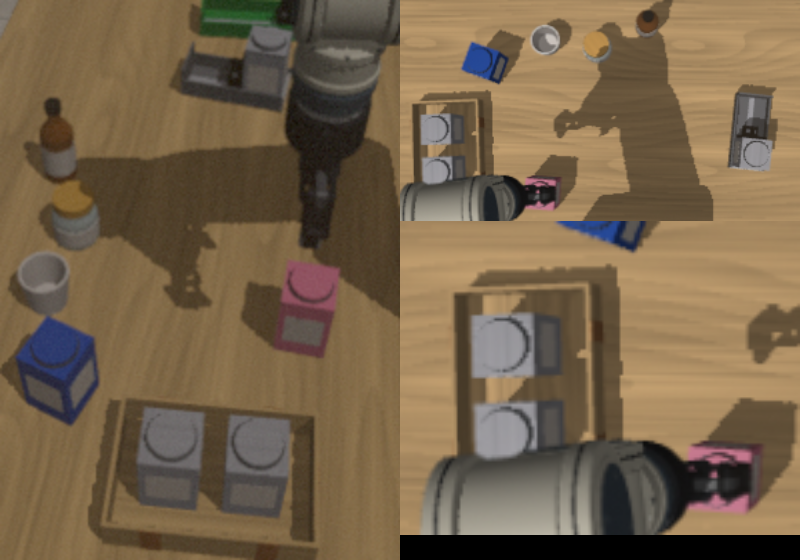

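Both empties stand upright side by side in the crate, the full tin is seated in the tray, and the bottle, jar, cup and look-alikes have not moved. The gripper is clear of everything, so I'm handing in.

```bash
python3 -c "
from plant import ctrl
print(ctrl.finish_job())"
```

```text
the job is handed in; nothing more can be done
None
```

The full tin is seated in the display tray, both empties stand upright side by side in the crate, and the job was handed in at about 27 s; no verdict came back.

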